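# Park the power bank at the power strip

## Task

Push the power bank lengthwise along the desk, through the narrow gap between the black laptop adapter and the small white dock with the dark top, and on until it lies wholly beyond them with its leading end up against the side of the power strip and square to it. Only push it: it stays flat on the desk and is not picked up. Leave the earphone case, the eraser and the memory stick where they lie.

Things in the scene. Friction and masses are not known exactly. Their poses are not given: they have to be found in the camera images.
- power_bank: Dark grey flat battery pack, a loose slab 138 (x) by 68 (y) by 16 (z) mm, 0.15 to 0.31 kg; either end may lead. Origin: centre of its underside. It starts to the robot's left of the gap, its x axis within 0.25 rad of the strip's x axis, its centre 35 to 115 mm off the middle line of the gap on the side away from the robot.
- power_strip: Black power strip fixed to the desk: 63 mm wide (x), 297 mm long (y from -138 to 159 mm, plus cable stub), 36 mm tall. Origin: underside, mid-width. Its x axis points to the robot's left, to the power bank's start; y to the robot. The bank ends against its +x face, 31 mm from the origin (29 mm above 11 mm height), so with the bank's centre 100 mm along x.
- adapter: Black laptop mains adapter, fixed to the desk: 58 (x) by 130 (y) by 31 (z) mm. Origin: centre of its underside. Axes parallel to the strip's; 220 to 230 mm along the strip's x from its origin. Beside the dock, on either side of the gap (nearer the robot or farther).
- dock: White dock with a dark top, fixed to the desk: 63 (x) by 112 (y) by 25 (z) mm. Origin: centre of its underside. Axes parallel to the strip's. Adapter and dock stand side by side along y, centres 199 mm apart: the gap between their facing ends is 78 mm wide and runs along x; the power bank passes lengthwise with 5 mm each side.
- ear_case: White rounded earphone case, 46x60x22 mm, loose; lies between the strip and the farther of the two blocks, to the far side of the place for the power bank. Origin: centre of its underside. Bystander.
- eraser: White eraser in a blue sleeve, 46x21x12 mm, loose; lies between the strip and the nearer of the two blocks, on the robot's side of the place for the power bank. Origin: centre of its underside. Bystander.
- usb_stick: Red memory stick, 54x18x8 mm, loose; lies near the robot, beyond the nearer block, on the robot's side of where the power bank starts. Origin: centre of its underside. Bystander.
Not all that is in view belongs to the job. What is shaped like the dock but purple or turquoise is not meant.

How it is judged:
By the outcome, as a careful person would: the job done as asked, in the order asked, and still so for the second after the job is handed in, with the robot touching nothing.
It also fails if it takes over 59 s, if anything falls off the work surface, if the arm or the gripper's body presses on something with over 40 N, if the wrist force passes 120 N, or if a joint passes its speed limit or range.

## Robot

A 7-joint arm with a two-finger parallel gripper is mounted at the origin on a cart in front of the work surface, level with it; the furniture and walls round the work are solid. World frame = base frame: x ahead of the robot, y to its left, z up, the work surface at z = 0. Lengths are in m, angles in rad, forces in N, time in s.
With the tool pointing down it reaches from about 0.425 to 0.925 m from the base axis. Payload 6.8 kg.
Tool frame: the origin (TCP) lies midway between the tips of the shut fingers; the grasp point (between the pads) lies 19 mm behind it; z points along the fingers, y is the line along which they close (so a half turn about z gives the same grasp; the last joint's range is limited). The gripper opens to 85 mm and grips with 20 to 120 N. Pads are 22 mm wide; open, the fingers measure 114 mm over their backs; the gripper's body (76 mm by 85 mm) begins 54 mm behind the grasp point. The pads swing forward as they close: fully open they stand 13 mm farther back than shut.
Start: joints at [-1.234, 0.477, 0.022, 1.555, -0.011, 1.109, -0.083], TCP at [0.29, 0.609, 0.231] pointing down, gripper open.
Joint ranges: [-2.96, 2.96], [-0.34, 2.1], [-1.41, 1.46], [0.24, 2.44], [-1.37, 4.51], [0.17, 1.92], [-2.96, 2.96]. Speed limits (rad/s): [2.39, 2.39, 3.14, 3.14, 3.14, 3.14, 3.14].

## Interface

Orientations are given as a unit quaternion [w, x, y, z].
In Python, from station import readout, imaging, hand_in gives the robot as it stands.
- The arm moves only by the tool drive_tool, never from a script. Its argument "series" is a list of rows, each a list of 5 numbers: the shift along the tool's x, y, z in cm, then the turn about the tool's z in degrees, then the closure, from -1 (fully open) to 1 (shut). A call has 1 to 8 rows; each row shifts and turns the commanded pose from where the row before left it, along the tool's axes as they then stand; what a row does not reach is not made up. A row lasts 1/10 s, in which the tool goes at most 50 mm and 8.59 degrees, less where a joint would pass 70% of its speed; a pose out of reach is approached as far as the arm can. A call with a gripper value outside its range is refused whole. The fingers move at their own pace and stop on an object; "squeeze" is the grip in N (left out, the last holds). Time passes only in rows, so rows that do not move let the fingers close. It gives the time, the measured TCP pose, the force, the opening and the grip force at its end, in the units of the state.
- readout.get_obs(): the state, without advancing time (a new reading comes with each control period).
- imaging.read_camera(name): name is "side" or "top" or "wrist"; returns the picture (400x640x3 uint8, red, green, blue); there is no depth.
- imaging.camera_model(name): a dict with "vfov" (degrees; the focal length in pixels is half the picture's height over the tangent of half this angle, whatever the lens; pixels are square), "cx", "cy" (the principal point, pixels), "xyz" and "orientation" of the camera in the world. Camera axes: x right, y down, z forward; pixel columns grow to the right and rows downward; lengths in m; the calibration is good to about 2 mm. A picture is of the moment at which its call begins: read the wrist's pose just before it. camera_model takes no time and is no camera call; for the wrist camera it gives the pose at the moment of the call.
- hand_in(): hands the job in; it is judged then, once.
Trained networks look in the newest picture that a camera, given by its name, has taken for a name from the list of things; names that differ only in an ending like _2 or _b are one class to them, and where a whole thing is asked for, a point or a joint stands for the part that bears it (a point fixed in the world has none). Each returns a list of dicts, best first, with "conf" (0 to 1); they miss things now and then, are a little off and sometimes report something else, mostly with a low value. They report only what shows in the picture. A call takes as long as a camera call. They do not tell look-alikes from the thing itself.
- imaging.cut_out(thing, camera): "mask" (400x640 bool, what is visible of it) and "centre" ([column, row] in pixels, amid what is visible of it).
The state is a dict: "t": time; "q": joint angles; "joint_vel": joint speeds; "joint_torque": joint torques, N m; "eef_pos": TCP position; "tool_rot": TCP orientation; "contact_force": force on the tool from outside, world axes, zero at the start; "torque": the same for the moment, N m; "gripper_width": opening from 0.0 (shut) to 1.0 (fully open); "grasp_force": force on a finger pad.
Only numpy, scipy, OpenCV 4.12 (cv2) and the standard library are available. Lean on these libraries where they do the work, as an engineer would, in place of code of your own. Each camera call takes 0.05 s, during which the arm holds its last target. There are 200 camera calls.

## Working session

There is one attempt and no reset: what is moved stays moved. The work goes in short steps, Python scripts to look and compute and a tool call to move; the robot and the scene stay as the last step left them, time stands still between calls to the robot, and variables do not carry over. Pictures are saved under pics/ and viewed, at most 10 in all, crops included, and the job is handed in when it is done.

Besides the shell and the picture viewer there is one more tool, called after "Emit:" by a JSON object that holds its "method" and its "body". drive_tool: Moves the arm, as the interface text tells. Its arguments: {"type":"object","properties":{"series":{"type":"array"},"squeeze":{"type":"number"}},"required":["series"]}

```bash
mkdir -p pics; ls
cat > h.py <<'E'
import numpy as np,cv2
from station import readout,imaging,hand_in
from scipy.spatial.transform import Rotation as R
def K(m):
    f=200/np.tan(np.radians(m['vfov']/2)); return f
def rot(q): return R.from_quat([q[1],q[2],q[3],q[0]]).as_matrix()
def px2w(m,uv,z):
    uv=np.atleast_2d(np.asarray(uv,float)); f=K(m)
    d=np.c_[(uv[:,0]-m['cx'])/f,(uv[:,1]-m['cy'])/f,np.ones(len(uv))]@rot(m['orientation']).T
    o=np.array(m['xyz']); return o+d*((z-o[2])/d[:,2])[:,None]
def w2px(m,p):
    c=(np.atleast_2d(p)-np.array(m['xyz']))@rot(m['orientation']); f=K(m)
    return np.c_[c[:,0]/c[:,2]*f+m['cx'],c[:,1]/c[:,2]*f+m['cy']]
def save(n,im): cv2.imwrite('pics/'+n+'.png',im[:,:,::-1])
E
python3 - <<'E'
from h import *
print(readout.get_obs())
a=imaging.read_camera('top');save('top0',a)
m=imaging.camera_model('top');print(m)
H={'power_bank':.016,'power_strip':.036,'adapter':.031,'dock':.025,'ear_case':.022,'eraser':.012,'usb_stick':.008}
for t,h in H.items():
    for r in imaging.cut_out(t,'top')[:3]:
        c,(w,l),an=cv2.minAreaRect(np.argwhere(r['mask'])[:,::-1].astype(np.float32))
        b=px2w(m,cv2.boxPoints((c,(w,l),an)),h)
        print(t,round(r['conf'],2),np.round(r['centre']),np.round(b[:,:2],3).tolist(), np.round(b.mean(0),3))
b=imaging.read_camera('side');save('side0',b);print(imaging.camera_model('side'))
E
```

```text
pics
{'t': 0.0, 'q': array([-1.23408934,  0.47775964,  0.02234701,  1.55647252, -0.01148462,
        1.10933166, -0.08310088]), 'joint_vel': array([-2.40139980e-04, -1.13764068e-03,  9.86554323e-04,  9.56911949e-04,
       -1.13311363e-03, -9.75202510e-05, -4.58649576e-04]), 'joint_torque': array([-2.31054255e-04, -5.96462059e+01,  1.60763819e+00, -2.81191528e+01,
        1.24164834e-02,  9.31455928e-03, -1.01692713e-06]), 'eef_pos': array([0.2902015 , 0.60875505, 0.23034412]), 'tool_rot': array([-1.27725226e-04,  2.20564266e-01,  9.75372009e-01, -9.12529136e-04]), 'contact_force': array([-0.62983297,  1.21976974, -1.00375791]), 'torque': array([-0.00788211, -0.00978043, -0.05048681]), 'grasp_force': 0.0, 'gripper_width': 1.0005482009151305}
{'vfov': 44.25867133533228, 'cx': 316.3608595676393, 'cy': 198.02501597831272, 'xyz': array([0.37907723, 0.00949033, 1.2965596 ]), 'orientation': array([-0.03816644,  0.7118705 , -0.70065956,  0.02932402])}
power_bank 0.62 [285. 159.] [[0.637, 0.186], [0.639, 0.048], [0.573, 0.047], [0.571, 0.184]] [0.605 0.116 0.016]
power_strip 0.93 [421. 182.]
[... 389 characters left out ...]
0.583, -0.003]] [ 0.639 -0.032  0.025]
dock 0.69 [205. 165.] [[0.526, 0.365], [0.641, 0.347], [0.627, 0.277], [0.513, 0.295]] [0.577 0.321 0.025]
ear_case 0.71 [383. 145.] [[0.678, -0.125], [0.679, -0.172], [0.62, -0.173], [0.619, -0.125]] [ 0.649 -0.149  0.022]
eraser 0.59 [385. 228.] [[0.429, -0.121], [0.436, -0.165], [0.417, -0.168], [0.41, -0.124]] [ 0.423 -0.145  0.012]
usb_stick 0.61 [295. 244.] [[0.388, 0.108], [0.396, 0.058], [0.379, 0.055], [0.371, 0.105]] [0.384 0.082 0.008]
{'vfov': 51.77164485319614, 'cx': 327.61722262816807, 'cy': 201.81821894981627, 'xyz': array([ 0.35755198, -0.72456653,  0.69298312]), 'orientation': array([-0.41883874,  0.90300526, -0.08219621,  0.04898349])}
```

Run:
```python
import cv2
a=cv2.imread('pics/top0.png');cv2.imwrite('pics/top0c.png',cv2.resize(a[90:290,170:450],None,fx=2.85,fy=2.85,interpolation=2))
```

```text
(no output)
```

View pics/top0c.png

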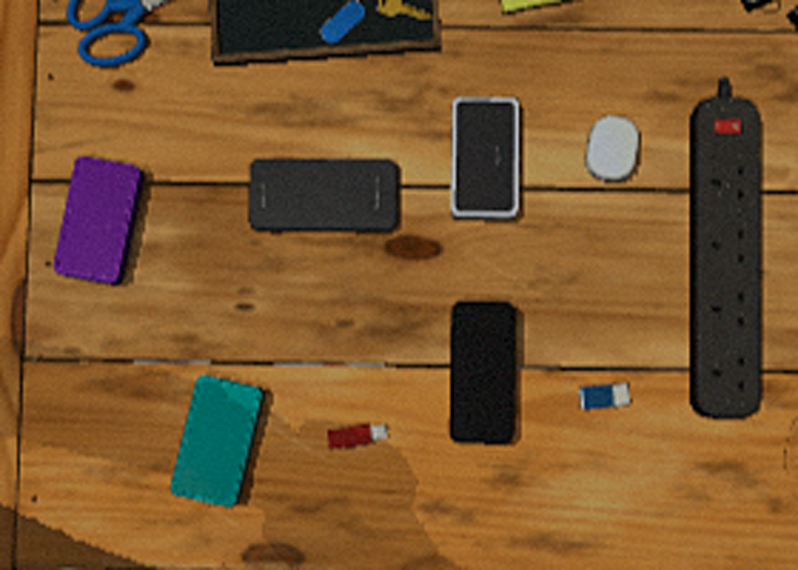

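View pics/side0.png

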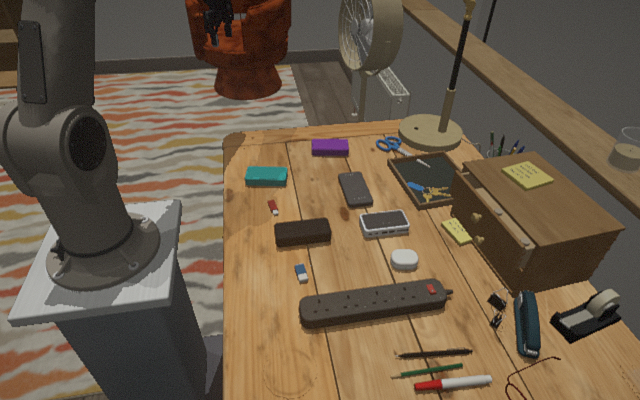

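The top picture shows three dock-shaped things. The purple one at (205,165) and the turquoise one at (247,245) are look-alikes. The white-rimmed one with the dark top at (340,146) matches the description and stands beside the adapter at (340,219), so that is the dock. The enlarged crop confirms it. The bank is at (285,159), on the far side of the gap's middle line. I'll fit box models to the masks to refine the positions.

```bash
cat >> h.py <<'E'
from scipy.optimize import minimize
D={'power_bank':(-.069,.069,-.034,.034,.016),'adapter':(-.029,.029,-.065,.065,.031),'dock':(-.0315,.0315,-.056,.056,.025)}
def hull(m,p,d):  # p=x,y,yaw of thing's x axis in world
    c=np.array([[a,b,z] for a in d[:2] for b in d[2:4] for z in (0,d[4])])
    s,k=np.sin(p[2]),np.cos(p[2])
    w=np.c_[p[0]+c[:,0]*k-c[:,1]*s,p[1]+c[:,0]*s+c[:,1]*k,c[:,2]]
    return cv2.convexHull(w2px(m,w).astype(np.float32))[:,0]
def fit(mask,m,d,p0):
    S=4; big=cv2.resize(mask.astype(np.uint8),None,fx=S,fy=S,interpolation=0)>0
    def cost(v):
        p=np.array([v[0]/100,v[1]/100,v[2]/10]); q=(hull(m,p,d)+.5)*S-.5
        r=np.zeros(big.shape,np.uint8); cv2.fillPoly(r,[np.round(q*16).astype(np.int32)],1,shift=4)
        return -(big&(r>0)).sum()/(big|(r>0)).sum()
    v0=np.array([p0[0]*100,p0[1]*100,p0[2]*10])
    o=minimize(cost,v0,method='Nelder-Mead',options=dict(initial_simplex=np.vstack([v0,v0+np.eye(3)*.7]),xatol=.005,fatol=1e-5))
    return np.round(o.x/[100,100,10],4),round(-o.fun,3)
def bank(cam='top',p0=(.6,.11,np.pi/2)):
    imaging.read_camera(cam);m=imaging.camera_model(cam);r=imaging.cut_out('power_bank',cam)[0]
    return fit(r['mask'],m,D['power_bank'],p0)
E
python3 - <<'E'
from h import *
H=np.pi/2
imaging.read_camera('top');m=imaging.camera_model('top')
for t,p in (('adapter',(.445,-.033,H)),('dock',(.639,-.032,H)),('power_bank',(.605,.116,H))):
    for r in imaging.cut_out(t,'top'):
        if abs(px2w(m,r['centre'],.02)[0,1]-p[1])<.04:
            f=fit(r['mask'],m,D[t],p);print(t,f,f[0][2]-H);break
imaging.read_camera('top')
r=imaging.cut_out('power_strip','top')[0];ms=r['mask'];L=[];Rr=[]
for row in range(int(r['centre'][1])-45,int(r['centre'][1])+45):
    c=np.where(ms[row])[0];L.append((c[0]-.5,row));Rr.append((c[-1]+.5,row))
for e,z in ((L,0),(Rr,.036)):
    w=px2w(m,e,z);print('strip edge y at x=.548 and slope',np.polyfit(w[:,0]-.548,w[:,1],1))
E
```

```text
adapter (array([ 0.4435, -0.0326,  1.5888]), np.float64(0.913)) 0.018003673205103432
dock (array([ 0.642 , -0.0325,  1.5572]), np.float64(0.94)) -0.01359632679489664
power_bank (array([0.6066, 0.1159, 1.579 ]), np.float64(0.96)) 0.008203673205103401
strip edge y at x=.548 and slope [-0.01114958 -0.2253534 ]
strip edge y at x=.548 and slope [-0.00928833 -0.28213779]
```

Emit:
{"method": "drive_tool", "body": {"series": [[0,0,0,-8.5,0.0],[0,0,0,-8.5,0.0],[0,0,0,-8.5,0.0],[0,0,0,0,0.0]]}}

```text
t: 1.15
eef_pos: [0.2906, 0.6093, 0.2313]
tool_rot: [-0.0, -0.001, 1.0, 0.0]
contact_force: [0.2, 0.1, 0.1]
gripper_width: 0.498
grasp_force: 0.0
```

Emit:
{"method": "drive_tool", "body": {"series": [[-2.5,-3.1,0.5,0,0.0],[-2.5,-3.1,0.5,0,0.0],[-2.5,-3.1,0.5,0,0.0],[-2.5,-3.1,0.5,0,0.0],[-2.5,-3.1,0.5,0,0.0],[-2.5,-3.1,0.5,0,0.0],[-2.5,-3.1,0.5,0,0.0],[-2.5,-3.1,0.5,0,0.0]]}}

```text
t: 1.95
eef_pos: [0.4914, 0.3601, 0.1914]
tool_rot: [0.0, 0.002, 1.0, 0.0]
contact_force: [0.2, 0.3, 0.5]
gripper_width: 0.5
grasp_force: 0.0
```

Emit:
{"method": "drive_tool", "body": {"series": [[-2.5,-3.1,0.5,0,0.0],[-2.5,-3.1,0.5,0,0.0],[-2.5,-3.1,0.5,0,0.0],[-2.5,-3.1,0.5,0,0.0],[-2.5,-3.1,0.5,0,0.0],[-2.5,-3.1,0.5,0,0.0],[-2.5,-3.1,0.5,0,0.0],[0,0,0,0,0.0]]}}

```text
t: 2.75
eef_pos: [0.6687, 0.1363, 0.1556]
tool_rot: [0.001, 0.007, 1.0, -0.002]
contact_force: [-0.4, -0.2, 0.6]
gripper_width: 0.501
grasp_force: 0.0
```

Emit:
{"method": "drive_tool", "body": {"series": [[0.3,-2.0,2.5,-0.5,0.0],[0,0,3.5,0,0.0],[0,0,3.5,0,0.0],[0,0,2.5,0,0.0],[0,0,1.5,0,0.0],[0,0,0,0,0.0]]}}

```text
t: 3.35
eef_pos: [0.6609, 0.1245, 0.0192]
tool_rot: [-0.002, -0.004, 1.0, -0.0]
contact_force: [-0.7, -0.3, -0.8]
gripper_width: 0.5
grasp_force: 0.0
```

Run:
```python
from h import *
o=readout.get_obs();print(o['eef_pos'],o['tool_rot'],o['contact_force'])
save('w1',imaging.read_camera('wrist'));t=imaging.read_camera('top');save('t1',cv2.resize(t[100:240,240:450],None,fx=3.6,fy=3.6))
```

```text
[0.6609491  0.12449913 0.01923286] [-1.84394829e-03 -3.69700575e-03  9.99991369e-01 -4.41065723e-04] [-0.66502929 -0.31999504 -0.75874279]
```

View pics/w1.png

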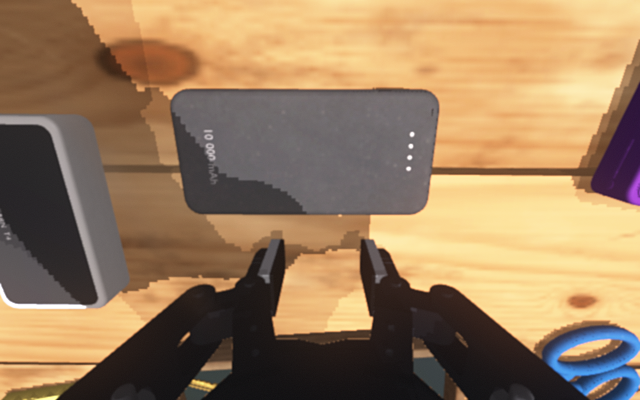

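Emit:
{"method": "drive_tool", "body": {"series": [[0,-0.8,0.7,0.4,0.0],[0,0,0.6,0,0.0],[0.8,0,0,0,0.0],[1.0,0,0,0,0.0],[1.0,0,0,0,0.0],[1.0,0,0,0,0.0],[0.5,0,0,0,0.0],[0,0,0,0,0.0]]}}

```text
t: 4.25
eef_pos: [0.6186, 0.1166, 0.0085]
tool_rot: [-0.0, -0.001, 1.0, 0.0]
contact_force: [-1.1, -0.3, 0.2]
gripper_width: 0.5
grasp_force: 0.0
```

Run:
```python
from h import *
print(bank(p0=(.57,.116,np.pi/2)))
print(readout.get_obs()['eef_pos'])
```

```text
(array([0.577 , 0.116 , 1.5708]), np.float64(0.096))
[0.61955073 0.11647102 0.0084507 ]
```

Run:
```python
from h import *
print(bank('wrist',p0=(.575,.116,np.pi/2)))
o=readout.get_obs();print(o['eef_pos'],o['contact_force'])
m=imaging.camera_model('wrist');w=imaging.read_camera('wrist')
m2=w.copy();cv2.polylines(m2,[hull(m,bank('wrist',p0=(.575,.116,np.pi/2))[0],D['power_bank']).astype(int)],True,(255,0,0),1);save('w2',m2)
```

```text
(array([0.5735, 0.1158, 1.5724]), np.float64(0.937))
[0.61987652 0.11635525 0.00832449] [ 0.11241772 -0.40488906  0.50909792]
```

View pics/w2.png

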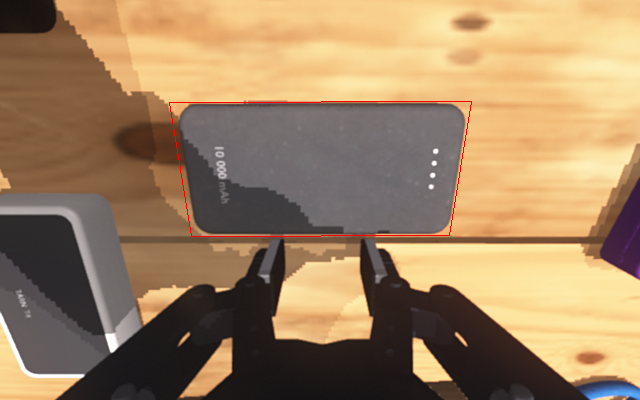

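Emit:
{"method": "drive_tool", "body": {"series": [[0.7,0,0,0,0.0],[0.8,0,0,0,0.0],[0.6,0,0,0,0.0],[0.3,0,0,0,0.0],[0.1,0,0,0,0.0],[0,0,0,0,0.0]]}}

```text
t: 5.2
eef_pos: [0.5941, 0.1163, 0.0082]
tool_rot: [-0.0, -0.001, 1.0, -0.0]
contact_force: [0.7, -0.2, 0.8]
gripper_width: 0.502
grasp_force: 0.0
```

Emit:
{"method": "drive_tool", "body": {"series": [[-1.5,0,0,0,0.0],[0,0,-4,0,0.0],[0,2.0,-4,0,0.0],[0,4.0,0,-8.5,0.4],[0,4.0,0,-8.5,0.4],[0,0,0,-8.5,0.4],[0,0,0,-8.5,0.4],[0,0,0,-8.5,0.4]]}}

```text
t: 6.0
eef_pos: [0.6029, 0.2162, 0.0879]
tool_rot: [-0.001, -0.367, 0.93, -0.0]
contact_force: [-0.1, -0.3, -0.5]
gripper_width: 0.301
grasp_force: 0.0
```

Run:
```python
from h import *
H=np.pi/2
print(bank('top',p0=(.548,.116,H)))
imaging.read_camera('wrist');m=imaging.camera_model('wrist')
o=readout.get_obs();print(o['t'],o['eef_pos'],o['tool_rot'])
for t,p in (('power_bank',(.548,.116,H)),('adapter',(.4435,-.0326,H)),('dock',(.642,-.0325,H))):
    for r in imaging.cut_out(t,'wrist')[:2]: print(t,r['conf'],r['centre'],r['mask'].sum(),fit(r['mask'],m,D[t],p))
```

```text
(array([0.5484, 0.1159, 1.5544]), np.float64(0.735))
6.15 [0.60325917 0.21555094 0.08800777] [-4.62301901e-04 -3.61732664e-01  9.32281734e-01  1.84831919e-04]
power_bank 0.57 [274.2, 66.0] 17381 (array([0.5486, 0.1164, 1.553 ]), np.float64(0.966))
adapter 0.35 [276.2, 64.0] 17345 (array([ 0.4435, -0.0326,  1.5708]), np.float64(-0.0))
dock 0.95 [447.4, 251.6] 7348 (array([ 0.642 , -0.0325,  1.5708]), np.float64(-0.0))
dock 0.66 [501.7, 12.3] 3393 (array([ 0.642 , -0.0325,  1.5708]), np.float64(-0.0))
```

Emit:
{"method": "drive_tool", "body": {"series": [[0,0,0,-8.5,0.4],[0,0,0,-8.5,0.4],[0,0,0,-8.5,0.4],[0,0,0,-8.5,0.4],[0,0,0,-8.5,0.4],[0,0,0,-5,0.4],[0,3.0,0,0,0.4],[0,2.0,0,0,0.4]]}}

```text
t: 7.1
eef_pos: [0.5522, 0.2156, 0.0879]
tool_rot: [-0.0, -0.707, 0.707, 0.0]
contact_force: [-0.6, -0.3, 0.1]
gripper_width: 0.301
grasp_force: 0.0
```

Run:
```python
from h import *
H=np.pi/2
imaging.read_camera('wrist');m=imaging.camera_model('wrist')
o=readout.get_obs();print(o['t'],o['eef_pos'],o['tool_rot'],o['q'])
for t,p in (('power_bank',(.548,.116,H)),('adapter',(.4435,-.0326,H)),('dock',(.642,-.0325,H))):
    for r in imaging.cut_out(t,'wrist')[:2]: print(t,r['conf'],r['centre'],r['mask'].sum(),fit(r['mask'],m,D[t],p))
```

```text
7.15 [0.54868192 0.21594753 0.08774527] [ 0.00182631  0.70775892 -0.70645096 -0.00100271] [-0.21263449  0.53575537 -0.35080411  1.85906772  0.24729429  0.79349196
  2.44998062]
power_bank 0.61 [326.5, 78.5] 15882 (array([0.546 , 0.1159, 1.5763]), np.float64(0.978))
dock 0.8 [533.9, 192.7] 11620 (array([ 0.642 , -0.0325,  1.5708]), np.float64(-0.0))
dock 0.8 [323.7, 309.2] 3710 (array([ 0.642 , -0.0325,  1.5708]), np.float64(-0.0))
```

Emit:
{"method": "drive_tool", "body": {"series": [[0,0.1,4,0,0.4],[0,0,3,0,0.4],[0,0,1,0,0.4],[1.2,0,0,0,0.4],[1.0,0,0,0,0.4],[1.0,0,0,0,0.4],[1.0,0,0,0,0.4],[0.8,0,0,0,0.4]]}}

```text
t: 8.1
eef_pos: [0.5537, 0.1653, 0.0096]
tool_rot: [-0.001, 0.708, -0.707, 0.0]
contact_force: [0.0, 3.0, 1.9]
gripper_width: 0.3
grasp_force: 1.4
```

Run:
```python
from h import *
H=np.pi/2
w=imaging.read_camera('wrist');m=imaging.camera_model('wrist')
o=readout.get_obs();print(o['t'],o['eef_pos'],o['tool_rot'],o['contact_force'])
for t,p in (('power_bank',(.548,.086,H)),('adapter',(.4435,-.0326,H)),('dock',(.642,-.0325,H))):
    for r in imaging.cut_out(t,'wrist')[:2]:
        f=fit(r['mask'],m,D[t],p);print(t,r['conf'],r['centre'],r['mask'].sum(),f)
        cv2.polylines(w,[hull(m,f[0],D[t]).astype(int)],True,(255,0,0),1)
save('w3',w)
```

```text
8.15 [0.55362427 0.16355895 0.00928626] [ 5.97072986e-04 -7.07059758e-01  7.07153171e-01 -7.32003442e-04] [-0.42078752  0.52693047  1.45119808]
power_bank 0.77 [331.3, 110.8] 32932 (array([0.5497, 0.0817, 1.5707]), np.float64(0.958))
dock 0.87 [576.3, 305.4] 13473 (array([ 0.642 , -0.0325,  1.5708]), np.float64(-0.0))
```

View pics/w3.png

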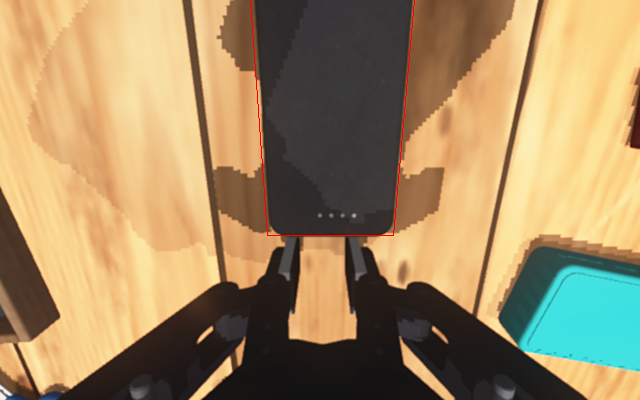

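Run:
```python
from h import *
t=imaging.read_camera('top');m=imaging.camera_model('top')
for n,p in (('power_bank',(.5497,.0817,1.571)),('adapter',(.4435,-.0326,1.571)),('dock',(.642,-.0325,1.571))):
    cv2.polylines(t,[np.round(hull(m,p,D[n])*16).astype(np.int32)],True,(255,0,0),1,shift=4)
save('t3',cv2.resize(t[120:260,230:430],None,fx=4,fy=4,interpolation=cv2.INTER_CUBIC))
```

```text
(no output)
```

View pics/t3.png

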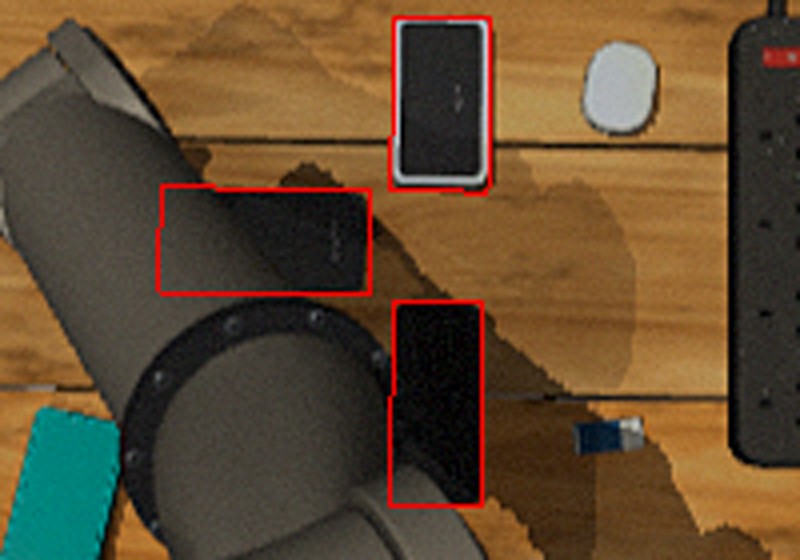

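The bank's near edge is at crop row 294 and the adapter's end is at 301. Its far edge at 187 nearly lines up with the dock's end at 189, so it sits about 3 mm too far from the robot. I'll nudge it sideways before it enters the gap.

Emit:
{"method": "drive_tool", "body": {"series": [[-2,0,0,0,0.4],[0,0,-4,0,0.2],[0,-2,-3,0,0.0],[0,-4.5,0,8.5,0.0],[0,0,0,8.5,0.0],[0,0,0,8.5,0.0],[0,0,0,8.5,0.0],[0,0,0,8.5,0.0]]}}

```text
t: 9.15
eef_pos: [0.6171, 0.1863, 0.0779]
tool_rot: [-0.0, -0.401, 0.916, 0.0]
contact_force: [0.5, 0.6, -0.1]
gripper_width: 0.5
grasp_force: 0.0
```

Emit:
{"method": "drive_tool", "body": {"series": [[0,0,0,8.5,0.0],[0,0,0,8.5,0.0],[0,0,0,8.5,0.0],[0,0,0,8.5,0.0],[0,0,0,8.5,0.0],[0,0,0,5,0.0],[0,0,0,0,0.0]]}}

```text
t: 9.85
eef_pos: [0.6171, 0.1865, 0.078]
tool_rot: [-0.0, -0.001, 1.0, -0.0]
contact_force: [-0.4, 1.0, 0.1]
gripper_width: 0.5
grasp_force: 0.0
```

Emit:
{"method": "drive_tool", "body": {"series": [[0,-4,0,0,0.0],[0,-4,0,0,0.0],[0,-2,0,0,0.0],[0,0,4,0,0.0],[0,0,3,0,0.0],[0.8,0,0,0,0.0],[0,0,0,0,0.0]]}}

```text
t: 10.55
eef_pos: [0.608, 0.0861, 0.0079]
tool_rot: [-0.001, -0.002, 1.0, -0.0]
contact_force: [0.8, 0.3, 0.1]
gripper_width: 0.498
grasp_force: 0.0
```

Run:
```python
from h import *
print(bank('wrist',p0=(.55,.082,np.pi/2)))
m=imaging.camera_model('wrist');o=readout.get_obs();print(o['eef_pos'],o['tool_rot'])
for t,p in (('dock',(.642,-.0325,np.pi/2)),('adapter',(.4435,-.0326,np.pi/2))):
    for r in imaging.cut_out(t,'wrist')[:2]: print(t,r['conf'],r['centre'],r['mask'].sum(),fit(r['mask'],m,D[t],p))
```

```text
(array([0.5513, 0.0848, 1.5689]), np.float64(0.953))
[0.61060853 0.08639039 0.00979529] [ 9.94350714e-04 -1.68571468e-03  9.99998046e-01  2.77822471e-04]
dock 0.81 [100.6, 275.0] 16986 (array([ 0.6482, -0.0349,  1.5191]), np.float64(0.692))
adapter 0.58 [61.1, 28.3] 7488 (array([ 0.4456, -0.0364,  1.5677]), np.float64(0.972))
```

Emit:
{"method": "drive_tool", "body": {"series": [[0.8,0,0,0,0.0],[0.4,0,0,0,0.0],[0.3,0,0,0,0.0],[0,0,0,0,0.0],[0,0,0,0,0.0]]}}

```text
t: 11.25
eef_pos: [0.5948, 0.0859, 0.0084]
tool_rot: [0.0, -0.001, 1.0, 0.0]
contact_force: [-0.1, 1.1, 0.2]
gripper_width: 0.502
grasp_force: 0.0
```

Run:
```python
from h import *
for i in range(3):
    print(bank('wrist',p0=(.55,.082,np.pi/2)))
    m=imaging.camera_model('wrist');o=readout.get_obs();print(o['eef_pos'],o['contact_force'])
    for r in imaging.cut_out('adapter','wrist')[:1]: print(r['mask'].sum(),fit(r['mask'],m,D['adapter'],(.4435,-.0326,np.pi/2)))
```

```text
(array([0.5486, 0.0844, 1.5725]), np.float64(0.948))
[0.59493601 0.08588697 0.00828922] [ 0.19152997  0.77564824 -0.66412446]
35417 (array([ 0.4435, -0.0326,  1.5708]), np.float64(-0.0))
(array([0.5488, 0.0857, 1.5732]), np.float64(0.948))
[0.59488756 0.08582793 0.00825559] [-0.10775289 -1.32058738 -0.22275966]
11564 (array([ 0.4433, -0.0359,  1.5679]), np.float64(0.983))
(array([0.5488, 0.0847, 1.5706]), np.float64(0.948))
[0.59479345 0.08584727 0.0082257 ] [-0.31255754 -0.24034667 -0.8761995 ]
11605 (array([ 0.4435, -0.0361,  1.5708]), np.float64(0.985))
```

Emit:
{"method": "drive_tool", "body": {"series": [[0.12,0,0,0,0.0],[0,0,0,0,0.0],[-1.5,0,0,0,0.0],[0,0,-4,0,0.0],[0,1,-3,0,0.0],[0,4,0,0,0.2],[0,5,0,0,0.4],[0,0,0,-8.5,0.4]]}}

```text
t: 12.5
eef_pos: [0.6068, 0.1973, 0.0789]
tool_rot: [0.001, -0.081, 0.997, 0.003]
contact_force: [-0.4, 0.8, 0.3]
gripper_width: 0.302
grasp_force: 0.0
```

Emit:
{"method": "drive_tool", "body": {"series": [[0,0,0,-8.5,0.4],[0,0,0,-8.5,0.4],[0,0,0,-8.5,0.4],[0,0,0,-8.5,0.4],[0,0,0,-8.5,0.4],[0,0,0,-8.5,0.4],[0,0,0,-8.5,0.4],[0,0,0,-8.5,0.4]]}}

```text
t: 13.3
eef_pos: [0.6082, 0.1857, 0.0782]
tool_rot: [-0.0, -0.622, 0.783, 0.0]
contact_force: [-0.8, 0.3, -0.0]
gripper_width: 0.299
grasp_force: 0.0
```

Emit:
{"method": "drive_tool", "body": {"series": [[0,0,0,-8.5,0.4],[0,0,0,-5,0.4],[0,3,0,0,0.4],[0,3,0,0,0.4],[0,0,0,0,0.4],[0,0,0,0,0.4]]}}

```text
t: 13.9
eef_pos: [0.5484, 0.1857, 0.0786]
tool_rot: [-0.0, 0.708, -0.706, 0.0]
contact_force: [0.8, 0.6, -0.4]
gripper_width: 0.299
grasp_force: 0.0
```

Run:
```python
from h import *
print(bank('wrist',p0=(.548,.084,np.pi/2)));o=readout.get_obs();print(o['t'],o['eef_pos'],o['tool_rot'])
```

```text
(array([0.5499, 0.0828, 1.5769]), np.float64(0.973))
14.0 [0.54956878 0.18570358 0.07856889] [-5.47379110e-04  7.07579491e-01 -7.06633458e-01  3.47635935e-04]
```

Emit:
{"method": "drive_tool", "body": {"series": [[0,0.2,4,0,0.4],[0,0,3,0,0.4],[1.2,0,0,0,0.4],[0.8,0,0,0,0.4],[0.8,0,0,0,0.4],[0.8,0,0,0,0.4],[0.8,0,0,0,0.4],[0,0,0,0,0.4]]}}

```text
t: 14.8
eef_pos: [0.5474, 0.1403, 0.0092]
tool_rot: [-0.001, 0.707, -0.707, 0.001]
contact_force: [0.4, -0.2, -1.8]
gripper_width: 0.302
grasp_force: 0.0
```

Run:
```python
from h import *
print(bank('wrist',p0=(.548,.06,np.pi/2)));o=readout.get_obs();print(o['t'],o['eef_pos'],o['tool_rot'])
t=imaging.read_camera('top')
save('t4',cv2.resize(t[120:260,230:430],None,fx=4,fy=4,interpolation=cv2.INTER_CUBIC))
```

```text
(array([0.5485, 0.0588, 1.5655]), np.float64(0.959))
14.9 [0.54665448 0.14123541 0.00868106] [-5.57274829e-05  7.07554841e-01 -7.06658399e-01  2.26950450e-04]
```

View pics/t4.png

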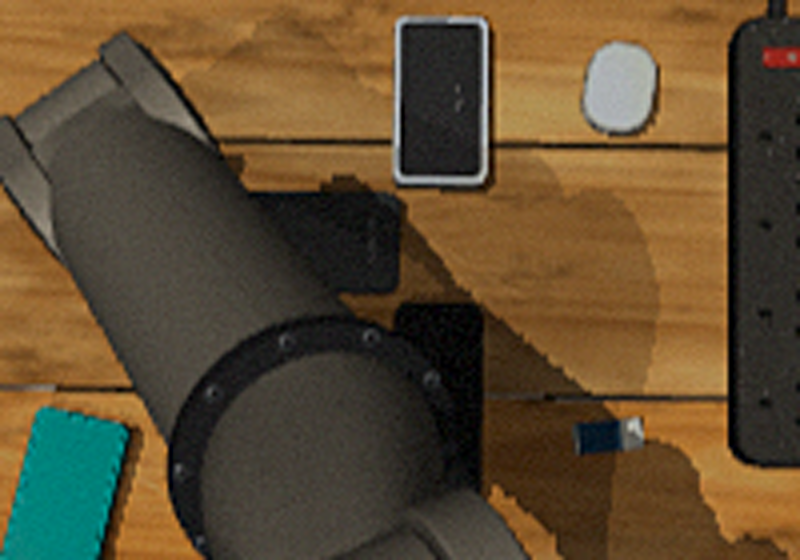

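The nose is at the gap entrance (crop column 400) and clear on both sides: dock 187 against bank 192 on the far side, bank 294 against adapter 303 on the near side. I'll keep pushing.

Emit:
{"method": "drive_tool", "body": {"series": [[0.8,0,0,0,0.4],[1.2,0,0,0,0.4],[1.2,0,0,0,0.4],[1.2,0,0,0,0.4],[1.2,0,0,0,0.4],[1.2,0,0,0,0.4],[0.6,0,0,0,0.4],[0,0,0,0,0.4]]}}

```text
t: 15.75
eef_pos: [0.5463, 0.0656, 0.008]
tool_rot: [-0.001, -0.707, 0.707, -0.0]
contact_force: [-0.3, -0.5, -0.4]
gripper_width: 0.3
grasp_force: 0.0
```

Run:
```python
from h import *
print(bank('wrist',p0=(.548,-.017,np.pi/2)));o=readout.get_obs();print(o['t'],o['eef_pos'],o['tool_rot'],o['contact_force'],o['torque'])
w=imaging.read_camera('wrist');save('w4',w)
```

```text
(array([ 0.5494, -0.016 ,  1.5786]), np.float64(0.965))
15.85 [0.54616474 0.06703436 0.00798202] [ 6.11692795e-04  7.07567292e-01 -7.06645697e-01 -1.08661873e-04] [ 0.20926381 -0.10393996 -0.4946268 ] [-0.01078717 -0.03298724  0.02962326]
```

View pics/w4.png

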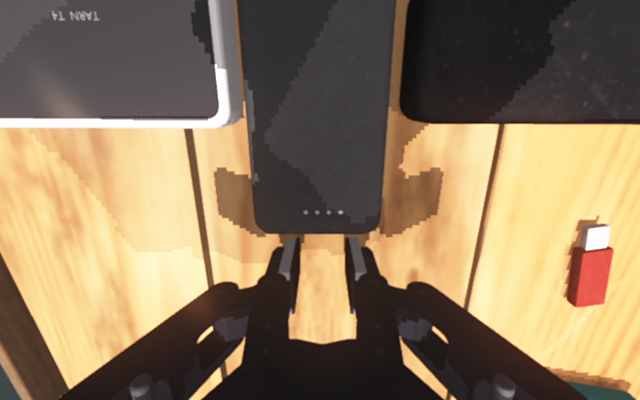

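Bank is centred in the gap: about 8 px from the dock (240–248) and 10 px from the adapter (392–403), with no side force.

Emit:
{"method": "drive_tool", "body": {"series": [[0.8,0,0,0.3,0.4],[1.3,0,0,0,0.4],[1.5,0,0,0,0.4],[1.5,0,0,0,0.4],[1.5,0,0,0,0.4],[1.5,0,0,0,0.4],[1.3,0,0,0,0.4],[0.6,0,0,0,0.4]]}}

```text
t: 16.7
eef_pos: [0.5462, -0.0345, 0.0082]
tool_rot: [-0.0, -0.705, 0.709, -0.0]
contact_force: [-0.8, 0.6, -1.0]
gripper_width: 0.299
grasp_force: 0.4
```

Run:
```python
from h import *
print(bank('wrist',p0=(.548,-.117,np.pi/2)));o=readout.get_obs();print(o['t'],o['eef_pos'],o['tool_rot'],o['contact_force'],o['torque'])
```

```text
(array([ 0.5489, -0.1165,  1.5712]), np.float64(0.965))
16.8 [ 0.54625148 -0.03380831  0.00826009] [-2.76503844e-04 -7.05236690e-01  7.08971870e-01 -1.47429954e-04] [-0.49721659  0.34164162  0.26186111] [ 0.00465964  0.0303471  -0.02162057]
```

Emit:
{"method": "drive_tool", "body": {"series": [[0.8,0,0,0,0.4],[1.0,0,0,0,0.4],[0.8,0,0,0,0.4],[0.4,0,0,0,0.4],[0.3,0,0,0,0.4],[0.2,0,0,0,0.4]]}}

```text
t: 17.4
eef_pos: [0.5463, -0.0672, 0.0084]
tool_rot: [0.0, -0.706, 0.708, 0.0]
contact_force: [-0.2, 2.5, 0.5]
gripper_width: 0.297
grasp_force: 1.1
```

Emit:
{"method": "drive_tool", "body": {"series": [[0.2,0,0,0,0.4],[0.1,0,0,0,0.4]]}}

```text
t: 17.6
eef_pos: [0.5463, -0.0701, 0.0083]
tool_rot: [0.0, -0.706, 0.708, 0.0]
contact_force: [0.2, 2.3, 0.2]
gripper_width: 0.299
grasp_force: 1.1
```

Emit:
{"method": "drive_tool", "body": {"series": [[0.1,0,0,0,0.4],[0.1,0,0,0,0.4]]}}

```text
t: 17.8
eef_pos: [0.5463, -0.072, 0.0084]
tool_rot: [0.0, -0.706, 0.708, 0.0]
contact_force: [-0.2, 2.6, 2.3]
gripper_width: 0.302
grasp_force: 1.2
```

Nothing but friction force so far, so I'll go on in 1 mm steps.

Emit:
{"method": "drive_tool", "body": {"series": [[0.1,0,0,0,0.4],[0.1,0,0,0,0.4]]}}

```text
t: 18.0
eef_pos: [0.5463, -0.0741, 0.0083]
tool_rot: [0.0, -0.706, 0.708, 0.0]
contact_force: [0.0, 2.5, 2.3]
gripper_width: 0.305
grasp_force: 1.3
```

Emit:
{"method": "drive_tool", "body": {"series": [[0.1,0,0,0,0.4],[0.1,0,0,0,0.4]]}}

```text
t: 18.2
eef_pos: [0.5462, -0.0762, 0.0083]
tool_rot: [0.0, -0.706, 0.708, 0.0]
contact_force: [-0.3, 4.7, 2.5]
gripper_width: 0.299
grasp_force: 2.6
```

Emit:
{"method": "drive_tool", "body": {"series": [[0.1,0,0,0,0.4],[0.1,0,0,0,0.4]]}}

```text
t: 18.4
eef_pos: [0.5463, -0.0763, 0.0084]
tool_rot: [0.001, -0.706, 0.708, 0.001]
contact_force: [-0.4, 9.0, 2.3]
gripper_width: 0.302
grasp_force: 4.5
```

Run:
```python
from h import *
print(bank('wrist',p0=(.548,-.157,np.pi/2)));o=readout.get_obs();print(o['t'],o['eef_pos'],o['tool_rot'],o['contact_force'],o['torque'])
```

```text
(array([ 0.5488, -0.1578,  1.5691]), np.float64(0.956))
18.5 [ 0.54622392 -0.07625952  0.00834715] [ 8.24422439e-04 -7.06443459e-01  7.07768657e-01  6.98322359e-04] [-0.08084239  6.06458537  2.0281159 ] [ 1.50199327  0.07318729 -0.01551539]
```

Emit:
{"method": "drive_tool", "body": {"series": [[0.15,0,0,0,0.4],[0.15,0,0,0,0.4],[0,0,0,0,0.4]]}}

```text
t: 18.8
eef_pos: [0.5462, -0.0764, 0.0084]
tool_rot: [-0.002, 0.707, -0.707, -0.002]
contact_force: [-1.6, 13.6, 3.5]
gripper_width: 0.3
grasp_force: 6.7
```

Emit:
{"method": "drive_tool", "body": {"series": [[-0.8,0,0,0,0.4],[-1.5,0,0,0,0.4],[-2,0,0,0,0.4],[0,0,-4,0,0.4],[-2,0,-4,0,0.4],[-4,0,-2,0,0.4],[-4,0,0,0,0.4],[-4,0,0,0,0.4]]}}

```text
t: 19.6
eef_pos: [0.5471, 0.1028, 0.1093]
tool_rot: [0.0, -0.705, 0.709, -0.001]
contact_force: [-0.2, 0.1, -0.8]
gripper_width: 0.302
grasp_force: 0.0
```

Run:
```python
from h import *
print(bank('top',p0=(.548,-.157,np.pi/2)));o=readout.get_obs();print(o['t'],o['eef_pos'])
t=imaging.read_camera('top');save('t5',cv2.resize(t[110:260,290:450],None,fx=4,fy=4,interpolation=cv2.INTER_CUBIC))
```

```text
(array([ 0.5475, -0.1537,  1.5576]), np.float64(0.93))
19.7 [0.54621614 0.10909799 0.10899796]
```

View pics/t5.png

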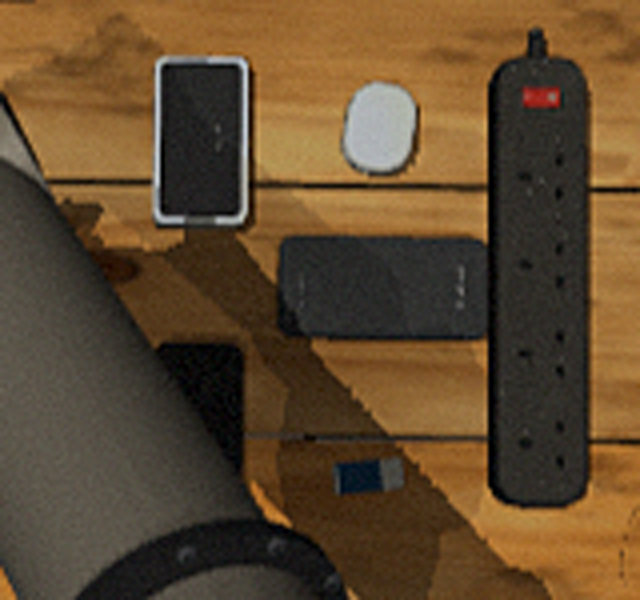

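The bank's end (crop column 488) lies flush and square against the strip. Its tail (column 279) is well past the blocks (column 250), and the earphone case and eraser haven't moved. The arm is clear, so I'm handing in.

```bash
python3 -c "
from h import *
print(hand_in())"
```

```text
the job is handed in; nothing more can be done
None
```

I pushed the power bank through the gap and handed the job in at about 20 s: it lies beyond both blocks, flush and square against the strip, and the arm and gripper touched none of the bystanders.

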